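# Gauge a flow channel and set its status slide

## Task

Take the depth gauge from its rest, stand it across the channel of the aluminium block on the blue stand and press it straight down, firmly but not hard (15 to 50 N) for a good second, so that the sprung probe goes into the channel and the base sits flat on the block; the red marker keeps the reading, so never push the probe in farther than that, before or after. Then stand the gauge back on its rest, and slide the white status grip all the way to the yellow end if the channel is less than 14 mm deep (silted up), or all the way to the blue end if it is deeper. Leave the bottle, jar, beaker and bowl where they stand.

Things in the scene. Friction and masses are not known exactly. Their poses are not given: they have to be found in the camera images.
- gauge_grip (a point): depth gauge, a loose tool of about 0.33 kg. This point: middle of its black upright grip, 60 mm above the underside of the base; z up along the gauge. Grip 30 mm (x) by 26 mm (y), 12 to 90 mm above the underside; grasp it across y, the 26 mm. Beside it stand a white scale column (x = 27 to 32 mm, up to 62 mm high) and before that the yellow and red flags (x = 34 to 48 mm)
- gauge_base (a point): centre of the underside of the gauge's steel base, 84 x 36 x 12 mm (x, y, z); axes as the gauge
- probe_tip (a point): lower end of the gauge's sprung steel probe, 8 mm thick, in the middle of the base, sticking out 24 mm downward when free. It takes about 2 N to start moving and 8 N to push in flush, plus 1 N drag of the red marker; the base touching down is felt as a sudden stiff rise above that
- probe (a joint): how far the probe is pushed in, m: 0 free (24 mm out), 0.024 flush with the base. With the base flat on the block, channel depth = 24 mm minus this. It springs back to 0
- marker (a joint): how far the red drag marker has been pushed up by the probe, m: 0 at the start. It stays at the highest value that the probe reached, so after gauging the channel depth = 24 mm minus this (0.010 = 14 mm)
- yellow_flag (a point): top of the yellow flag that rides on the probe, 24 mm above the underside of the base when the probe is free
- red_flag (a point): underside of the red marker flag, just above the yellow flag; touches it while it is pushed up
- stand: blue stand, fixed; origin under the centre of its foot (130 x 110 x 14 mm), z up. The aluminium block (106 x 100 mm in x, y) is centred on it. The channel runs along y through the block's middle, 22 mm wide, open-ended, 8 to 20 mm deep (not reported), floor terracotta. The block's top is 102 to 132 mm above the table, not reported: feel for it. Gauge x goes along the stand's x, either way
- rest: grey rest of the gauge, fixed; origin at the centre of its underside (130 x 80 mm), z up. Two pillars (x = +-22 to +-46 mm, 44 mm wide in y), flat tops 42 mm above the table, carry the ends of the gauge's base, gauge x along the rest's x, the probe hanging free between. End lips rise to 50 mm, inner faces at x = +-47 mm, leaving the base 5 mm of room at either end
- panel: grey status panel, fixed, 70 (x) x 170 (y) x 18 mm; origin at the centre of its underside. The yellow end is at its -y, the blue end at its +y
- status (a joint): position of the white status grip along the panel's y, m: -0.05 the stop at the yellow end, +0.05 the stop at the blue end; starts near the middle. Slides with about 2 N
- status_grip (a point): the white status grip, an upright block 26 mm (panel x) by 16 mm (panel y), from 22 to 65 mm above the table; this point is on its axis, 49 mm above the table; axes as the panel
- reagent: glass reagent bottle with blue cap, 72 mm across, 150 mm high; origin at the centre of its underside; leave it alone
- amber: amber jar with black cap, 60 mm across, 110 mm high; origin at the centre of its underside; leave it alone
- beaker: glass beaker, 68 mm across, 85 mm high; origin at the centre of its underside; leave it alone
- flaskcup: white ceramic bowl, 76 mm across, 70 mm high; origin at the centre of its underside; leave it alone
Mind the look-alikes: they are no part of the job. Leave any orange or pink look-alike of the part that bears gauge_grip alone.

How it is judged (in metres and radians):
On the way:
1. gauge pressed on the block with over 12 N for 0.8 s, upright within 2 degrees, probe in the channel, red marker touching the yellow flag, status grip not yet set (contact force between gauge and stand above 12 N and angle between gauge_base's own z axis and vertical below 0.035 rad and value of joint probe between 0.002 and 0.0185 m and distance between red_flag and yellow_flag below 0.0015 m and x of probe_tip in the frame of stand between -0.012 and 0.012 m and y of probe_tip in the frame of stand between -0.04 and 0.04 m and value of joint status between -0.035 and 0.035 m), for 0.8 s.
At the end, for the whole second after the job is handed in: the gauge stands still and upright on its rest (within 12 mm along, 15 mm across), probe free, red marker keeping the reading; the status grip is within 7 mm of the yellow stop if the channel is under 14 mm deep, of the blue stop if deeper (either within 1 mm of 14) (x of gauge_base in the frame of rest between -0.012 and 0.012 m and y of gauge_base in the frame of rest between -0.015 and 0.015 m and z of gauge_base in the frame of rest between 0.038 and 0.046 m and angle between gauge_base's own z axis and vertical below 0.08 rad and linear speed of gauge below 0.02 m/s and value of joint probe below 0.0015 m and value of joint marker between 0.002 and 0.0185 m and ((value of joint marker above 0.009 m and value of joint status below -0.043 m) or (value of joint marker below 0.011 m and value of joint status above 0.043 m))); the robot touches nothing.
It fails at once if the gauge is pressed on the block with more than 60 N (contact force between gauge and stand above 60 N).
It fails at once if a bystander is moved by more than 30 mm or tipped (distance of any of reagent, amber, beaker, flaskcup from where it was at the start of the episode above 0.03 m or angle between any of reagent, amber, beaker, flaskcup's own z axis and vertical above 0.4 rad).
It also fails if it takes over 64 s, if anything falls off the work surface, if the arm or the gripper's body presses on something with over 40 N, if the wrist force passes 120 N, or if a joint passes its speed limit or range.

## Robot

A 6-joint arm with a two-finger parallel gripper is mounted at the origin on the work surface. World frame = base frame: x ahead of the robot, y to its left, z up, the work surface at z = 0. Lengths are in m, angles in degrees, forces in N, time in s.
With the tool pointing down it reaches from about 0.3 to 0.875 m from the base axis. Payload 6.4 kg.
Tool frame: the origin (TCP) lies at the very end of the fingers, on their centre line; the grasp point (between the pads) lies grip_point_offset behind it (grip_point_offset is the distance from the TCP to the grasp point, in m); z points along the fingers, y is the line along which they close (so a half turn about z gives the same grasp; the last joint's range is limited). The gripper opens to 85 mm and grips with 20 to 120 N. Pads are 22 mm wide; open, the fingers measure 114 mm over their backs; the gripper's body (76 mm by 85 mm) begins 54 mm behind the grasp point. The pads swing forward as they close: fully open they stand 13 mm farther back than shut.
Start: joints at [-88.253, 10.359, 92.074, -0, 77.567, -11.82], TCP at [0.135, -0.559, 0.231] pointing down, gripper open.
Joint ranges: [-171.53, 171.53], [-51.25, 118.39], [17.06, 147.69], [-65.23, 245.23], [0, 150.52], [-178.68, 178.68]. Speed limits (degrees/s): [147.25, 147.25, 172.46, 180, 180, 180].

## Interface

Orientations are given as [roll, pitch, yaw] about the fixed x, y, z axes, in that order (R = Rz(yaw) Ry(pitch) Rx(roll)).
In Python, from bench import * gives the robot as it stands.
- The arm moves only by the tool servo_tool, never from a script. Its arguments are lists of equal length, an entry for each row: "jaw": the gripper's target within -1 to 1 (fully open at 1, half-way at 0, shut at -1); "delta_pos": the shift along the tool's x, y, z in m, a list of three; "twist": the turn about the tool's z in rad. In form: {"jaw": [jaw, ...], "delta_pos": [[x, y, z], ...], "twist": [twist, ...]}. A call has 1 to 5 rows; each row shifts and turns the commanded pose from where the row before left it, along the tool's axes as they then stand; what a row does not reach is not made up. A row lasts 1/10 s, in which the tool goes at most 50 mm and 8.59 degrees, less where a joint would pass 70% of its speed; a pose out of reach is approached as far as the arm can. A call with a gripper value outside its range is refused whole. The fingers move at their own pace and stop on an object; "newtons" is the grip in N (left out, the last holds). Time passes only in rows, so rows that do not move let the fingers close. It gives the time, the measured TCP pose, the force, the opening and the grip force at its end, in the units of the state.
- observe(): the state, without advancing time (a new reading comes with each control period).
- get_image(name): name is "side" or "top" or "wrist"; returns a dict with "img" (384x512x3 uint8, blue, green, red), "mtx" (3x3 intrinsics, pixels), "origin" and "rotation" of the camera in the world. Camera axes: x right, y up, looking along -z (the intrinsics and any distortion apply to the point x, -y, -z); pixel columns grow to the right and rows downward; lengths in m; the calibration is good to about 2 mm. A picture is of the moment at which its call begins. There is no depth.
- hand_in(): hands the job in; it is judged then, once.
The state is a dict: "time": time; "joint_pos": joint angles; "qd": joint speeds; "tau": joint torques, N m; "ee_pos": TCP position; "tcp_rot": TCP orientation; "force": force on the tool from outside, world axes, zero at the start; "ft_torque": the same for the moment, N m; "finger_gap": opening from 0.0 (shut) to 1.0 (fully open); "gripper_force": force on a finger pad.
Only numpy, scipy, OpenCV 4.12 (cv2) and the standard library are available. Lean on these libraries where they do the work, as an engineer would, in place of code of your own. Each camera call takes 0.05 s, during which the arm holds its last target. There are 200 camera calls.

## Working session

There is one attempt and no reset: what is moved stays moved. The work goes in short steps, Python scripts to look and compute and a tool call to move; the robot and the scene stay as the last step left them, time stands still between calls to the robot, and variables do not carry over. Pictures are saved under pics/ and viewed, at most 10 in all, crops included, and the job is handed in when it is done.

Besides the shell and the picture viewer there is one more tool, called by a JSON object that holds its "name" and its "arguments", one argument or row to a line. servo_tool: Moves the arm, as the interface text tells. Its arguments: {"type":"object","properties":{"jaw":{"type":"array"},"delta_pos":{"type":"array"},"twist":{"type":"array"},"newtons":{"type":"number"}},"required":["jaw","delta_pos","twist"]}

```bash
mkdir -p pics; ls
cat > h.py <<'E'
from bench import *
import numpy as np, cv2, pickle
def grab(n):
    d=get_image(n); pickle.dump(d,open(f'{n}.pkl','wb')); return d
def load(n): return pickle.load(open(f'{n}.pkl','rb'))
def ray(d,u,v):
    K=np.array(d['mtx']); p=np.linalg.solve(K,[u,v,1.]); 
    return np.array(d['origin']),np.array(d['rotation'])@np.array([p[0],-p[1],-p[2]])
def onz(d,u,v,z):
    o,r=ray(d,u,v); return o+r*(z-o[2])/r[2]
def proj(d,P):
    q=np.array(d['rotation']).T@(np.array(P)-d['origin']); q=np.array(d['mtx'])@[q[0],-q[1],-q[2]]; return q[:2]/q[2]
E
python3 - <<'E'
from h import *
s=observe();print(s)
for n in('top','side'):
    d=grab(n);print(n,d['mtx'],d['origin'],d['rotation'],[k for k in d]); cv2.imwrite(f'pics/{n}0.png',cv2.resize(d['img'],(800,600),interpolation=cv2.INTER_CUBIC))
E
```

```text
pics
{'time': 0.0, 'joint_pos': array([-8.82512807e+01,  1.04012948e+01,  9.21312420e+01, -1.47116592e-04,
        7.75668876e+01, -1.18194553e+01]), 'qd': array([-0.01320777,  0.02794557, -0.03838328,  0.05142042, -0.01080451,
        0.00065692]), 'tau': array([ 8.08525638e-04, -4.44868255e+01, -3.51340592e+01, -1.53515512e-04,
        8.95242876e-03,  2.67142417e-05]), 'ee_pos': array([ 0.13490199, -0.5583912 ,  0.23039352]), 'tcp_rot': array([-1.79902654e+02, -2.02243762e-02,  1.35681893e+01]), 'force': array([0.99381585, 0.66898059, 0.14902702]), 'ft_torque': array([ 0.0241864 , -0.00830928,  0.02748493]), 'gripper_force': 0.0, 'finger_gap': 1.0001468035672316}
top [[351.33825343   0.         258.97804754]
 [  0.         351.33825343 191.84856632]
 [  0.           0.           1.        ]] [0.43728823 0.03705798 1.19527471] [  4.27569739   0.39163684 -90.95635728] ['img', 'mtx', 'origin', 'rotation']
side [[349.94545126   0.         257.92303178]
 [  0.         349.94545126 187.65381286]
 [  0.           0.           1.        ]] [-0.07149982  0.98854067  0.80679093] [  57.12696758   -0.17636597 -147.51120944] ['img', 'mtx', 'origin', 'rotation']
```

```bash
cat >> h.py <<'E'
from scipy.spatial.transform import Rotation as Ro
def _fix(d):
    if np.ndim(d['rotation'])==1: d['rotation']=Ro.from_euler('xyz',d['rotation'],degrees=True).as_matrix()
    return d
_l,_g=load,grab
def load(n): return _fix(_l(n))
def grab(n): return _fix(_g(n))
E
python3 -c "
import bench;print([ (k,getattr(bench,k)) for k in dir(bench) if k[0]!='_'])"
```

```text
[('Unreachable', <class 'bench.Unreachable'>), ('get_image', <function make.<locals>.drawn_camera at 0x7f9933db80e0>), ('grip_point_offset', 0.0187), ('hand_in', <function connect.<locals>.done at 0x7f9933d2f7e0>), ('observe', <function make.<locals>.<lambda> at 0x7f9933db85e0>)]
```

View pics/top0.png

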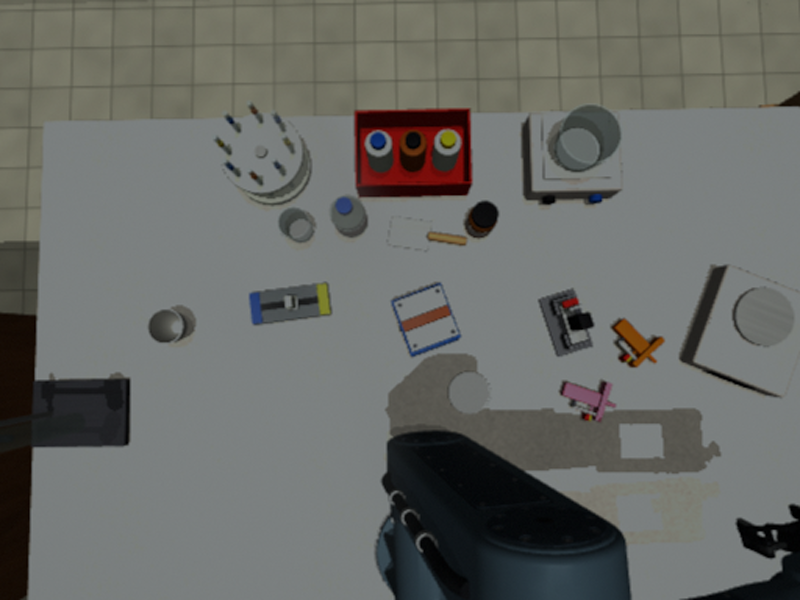

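View pics/side0.png

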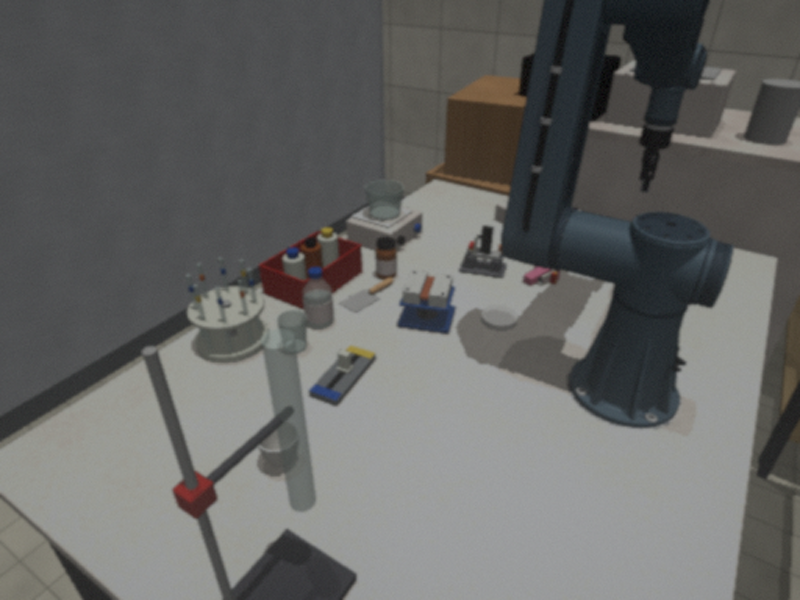

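Run:
```python
from h import *
d=load('top');im=d['img']
c=im[165:245,150:400]; c=cv2.resize(c,None,fx=3.2,fy=3.2,interpolation=cv2.INTER_CUBIC); c=np.clip(c*1.6,0,255).astype(np.uint8)
s=load('side')['img'][130:260,190:350]; s=cv2.resize(s,(400,325),interpolation=cv2.INTER_CUBIC); s=np.clip(s*1.6,0,255).astype(np.uint8)
o=np.zeros((256+325,800,3),np.uint8);o[:256]=c;o[256:,:400]=s;cv2.imwrite('pics/crop1.png',o)
hsv=cv2.cvtColor(im,cv2.COLOR_BGR2HSV)
def comps(m,name,z,box):
    mm=np.zeros_like(m);x0,y0,x1,y1=box;mm[y0:y1,x0:x1]=m[y0:y1,x0:x1]
    n,l,st,ce=cv2.connectedComponentsWithStats(mm)
    for i in range(1,n):
        if st[i,4]<12: continue
        pts=np.argwhere(l==i)[:,::-1].astype(float)
        P=np.array([onz(d,u,v,z)[:2] for u,v in pts]).astype(np.float32)
        r=cv2.minAreaRect(P); print(name,st[i],np.round(ce[i],1),'world c',np.round(r[0],4),np.round(r[1],3),round(r[2],1),'mean',P.mean(0).round(4))
blue=cv2.inRange(hsv,(100,120,40),(130,255,255)); yel=cv2.inRange(hsv,(22,120,60),(35,255,255)); terra=cv2.inRange(hsv,(3,80,60),(15,200,200))
comps(blue,'blue',.018,(150,170,220,220)); comps(yel,'yel',.018,(150,170,220,220))
comps(blue,'stand',.014,(240,175,305,235)); comps(terra,'terra',.1,(240,175,305,235))
for p in [(182,193),(363,205),(350,212),(355,220),(270,190),(372,205)]: print(p,im[p[1],p[0]],hsv[p[1],p[0]])
gr=((hsv[...,1]<60)&(im.max(2)<115)).astype(np.uint8)
comps(gr,'grey',.042,(335,180,390,232))
```

```text
blue [160 187   8  20 116] [163.3 196.9] world c [0.5146 0.3656] [0.065 0.02 ] 6.6 mean [0.5141 0.3656]
yel [203 182   8  19 125] [206.6 190.9] world c [0.5314 0.2201] [0.024 0.061] 89.7 mean [0.5318 0.2199]
stand [261 214  33  14  75] [276.9 221.1] world c [ 0.4274 -0.0172] [0.022 0.111] 11.3 mean [ 0.4264 -0.0147]
terra [257 196  31  16 201] [272.1 203.4] world c [0.4826 0.0027] [0.02  0.095] 19.6 mean [0.4825 0.0027]
(182, 193) [98 99 95] [83 10 99]
(363, 205) [58 60 58] [60  9 60]
(350, 212) [119 119 115] [ 90   9 119]
(355, 220) [73 70 68] [108  17  73]
(270, 190) [127 128 123] [ 84  10 128]
(372, 205) [16 15 15] [120  16  16]
grey [344 184  37  45 913] [361.5 206.3] world c [ 0.4736 -0.2995] [0.131 0.099] 16.5 mean [ 0.4705 -0.2914]
```

View pics/crop1.png

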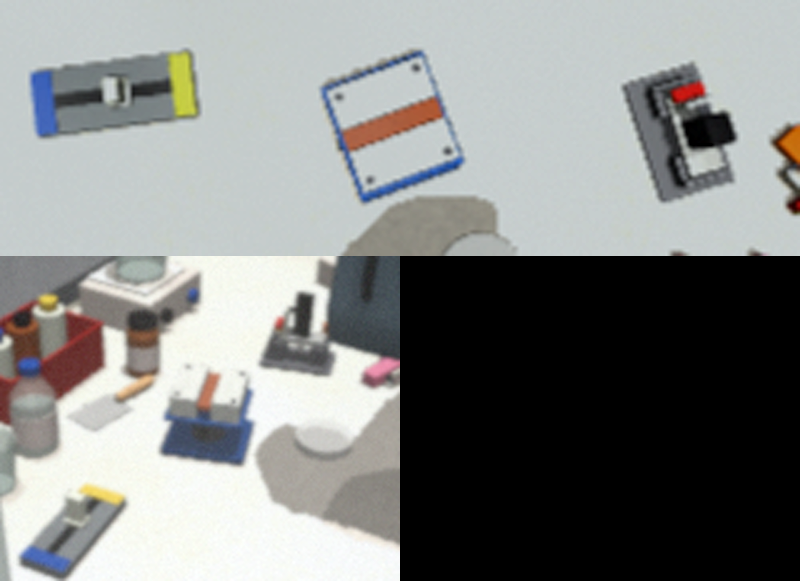

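Run:
```python
from h import *
d=load('top');s=load('side')
N=lambda u,v:(u/3.2+150-.35,v/3.2+165-.35)
print('rest'); R=[onz(d,*N(*p),.006)[:2] for p in [(623,84),(695,62),(733,181),(663,202)]]; R=np.array(R)
print(R.round(4),R.mean(0),[np.linalg.norm(R[i]-R[(i+1)%4]) for i in range(4)],[np.degrees(np.arctan2(*(R[a]-R[b])[::-1])) for a,b in((0,3),(1,2))])
# stand: block top corners
B=[(322,92),(421,52),(462,160),(363,200)]
for z in (.014,.1,.117,.132):
    P=np.array([onz(d,*N(*p),z)[:2] for p in B]);print(z,P.mean(0).round(4),[round(np.linalg.norm(P[i]-P[(i+1)%4]),4) for i in range(4)])
im=d['img'];hsv=cv2.cvtColor(im,cv2.COLOR_BGR2HSV)
m=cv2.inRange(hsv,(3,80,60),(15,200,200));m[:175]=0;m[235:]=0;m[:,:240]=0;m[:,305:]=0
P=np.array([onz(d,x,y,.105)[:2] for y,x in np.argwhere(m)]);w,v=np.linalg.eigh(np.cov(P.T));print('channel dir',np.degrees(np.arctan2(v[1,1],v[0,1])),P.mean(0))
# screws in both: top / side triangulation
def tri(a,b):
    o1,r1=ray(d,*a);o2,r2=ray(s,*b);A=np.stack([r1,-r2],1);t=np.linalg.lstsq(A,o2-o1,rcond=None)[0];p,q=o1+r1*t[0],o2+r2*t[1];return ((p+q)/2).round(4),np.linalg.norm(p-q).round(4)
hs=cv2.cvtColor(s['img'],cv2.COLOR_BGR2HSV);ms=cv2.inRange(hs,(3,80,50),(15,220,200));ms[:,:268]=0;ms[:,292:]=0;ms[:165]=0;ms[215:]=0
for y in range(172,200):
    xs=np.argwhere(ms[y])[:,0]
    if len(xs):print(y,xs.min(),xs.max(),end='; ')
mm=np.argwhere(ms)[:,::-1];mt=np.argwhere(m)[:,::-1];print(mm.mean(0),mt.mean(0))
# panel
Y=onz(d,206.6,190.9,.018);Bl=onz(d,163.3,196.9,.018);print('panel c',(Y+Bl)/2,np.linalg.norm(Y-Bl),'yaw',np.degrees(np.arctan2(Bl[1]-Y[1],Bl[0]-Y[0]))-90)
g=N(119,87); print('status grip',onz(d,*g,.065))
print('tip of flag',tri(N(689,92),(190+279*.4,130+(322-256)*.4)))
print('grip top',tri(N(714,127),(190+305*.4,130+(294-256)*.4)))
```

```text
rest
[[ 0.5246 -0.2456]
 [ 0.5466 -0.3227]
 [ 0.4203 -0.3576]
 [ 0.3995 -0.2833]] [ 0.47276985 -0.30229072] [np.float64(0.08012079208911073), np.float64(0.1310762639458236), np.float64(0.0771428526176763), np.float64(0.13056596208469426)] [np.float64(16.750845806819942), np.float64(15.445397579670685)]
0.014 [4.842e-01 1.000e-04] [np.float64(0.1127), np.float64(0.1214), np.float64(0.1118), np.float64(0.1212)]
0.1 [0.4807 0.0028] [np.float64(0.1045), np.float64(0.1126), np.float64(0.1037), np.float64(0.1123)]
0.117 [0.4801 0.0033] [np.float64(0.1029), np.float64(0.1108), np.float64(0.1021), np.float64(0.1106)]
0.132 [0.4795 0.0038] [np.float64(0.1014), np.float64(0.1093), np.float64(0.1007), np.float64(0.1091)]
channel dir 109.51884306577745 [0.48228119 0.00288026]
177 274 275; 178 273 276; 179 273 276; 180 272 276; 181 272 275; 182 272 275; 183 271 275; 184 271 274; 185 271 274; 186 270 274; 187 270 273; 188 269 273; 189 269 273; 190 269 273; 191 272 272; [272.63934426 184.08196721] [272.14427861 203.39800995]
panel c [0.52279664 0.29270812 0.018     ] 0.1469315015566825 yaw 6.93022770329064
status grip [0.52595607 0.27640466 0.065     ]
tip of flag (array([ 0.5107, -0.2953,  0.0725]), np.float64(0.0003))
grip top (array([ 0.4707, -0.2997,  0.1367]), np.float64(0.0051))
```

{"name": "servo_tool", "arguments": {
  "jaw": [1,1,1,1,1],
  "delta_pos": [
    [0.039,-0.017,0],
    [0.039,-0.017,0],
    [0.039,-0.017,0],
    [0.039,-0.017,0],
    [0.039,-0.017,0]
  ],
  "twist": [0,0,0,0,0],
  "newtons": 100
}}

```text
time: 0.6
ee_pos: [0.3055, -0.4291, 0.2309]
tcp_rot: [-180.0, 0.0, 13.5]
force: [1.5, -1.0, 0.0]
finger_gap: 1.0
gripper_force: 0.0
```

{"name": "servo_tool", "arguments": {
  "jaw": [1,1,1,1,1],
  "delta_pos": [
    [0.039,-0.017,0],
    [0.039,-0.017,0],
    [0.039,-0.017,0],
    [0.039,-0.017,0],
    [0.035,-0.015,0]
  ],
  "twist": [0,0,0,0,-0.046]
}}

```text
time: 1.1
ee_pos: [0.472, -0.3034, 0.2309]
tcp_rot: [-180.0, 0.0, 16.3]
force: [-0.5, -1.3, -0.4]
finger_gap: 0.998
gripper_force: 0.0
```

{"name": "servo_tool", "arguments": {
  "jaw": [1,1],
  "delta_pos": [
    [0,0,0],
    [0,0,0]
  ],
  "twist": [0,0]
}}

```text
time: 1.3
ee_pos: [0.4709, -0.3043, 0.2307]
tcp_rot: [-180.0, 0.1, 16.3]
force: [0.1, -0.0, 0.1]
finger_gap: 1.002
gripper_force: 0.0
```

```bash
cat >> h.py <<'E'
def go(x,y,z,yaw):
    s=observe();p=s['ee_pos'];a=np.radians(s['tcp_rot'][2]);dx,dy=x-p[0],y-p[1]
    print('pose',p.round(4),s['tcp_rot'].round(2),'F',s['force'].round(1),'gap',round(s['finger_gap'],3),'t',round(s['time'],2))
    print('delta',np.round([dx*np.cos(a)+dy*np.sin(a),dx*np.sin(a)-dy*np.cos(a),p[2]-z],4),'twist',round(-np.radians(yaw)+a,4))
E
python3 - <<'E'
from h import *
go(.4728,-.302,.23,16.2)
w=grab('wrist');cv2.imwrite('pics/w1.png',w['img']);print(w['mtx'],w['origin'],w['rotation'])
E
```

```text
pose [ 0.4709 -0.3043  0.2307] [-1.7996e+02  5.0000e-02  1.6310e+01] F [ 0.1 -0.   0.1] gap 1.002 t 1.3
delta [ 0.0025 -0.0017  0.0007] twist 0.0019
[[328.13970364   0.         258.00376594]
 [  0.         328.13970364 192.01088752]
 [  0.           0.           1.        ]] [ 0.53905863 -0.28430285  0.37244627] [[ 0.28080324  0.91951714  0.27502322]
 [-0.95976488  0.26931434  0.0795058 ]
 [-0.00096075 -0.28628312  0.95814459]]
```

View pics/w1.png

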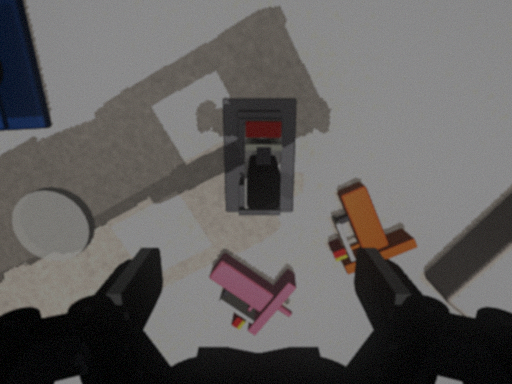

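Run:
```python
from h import *
w=load('wrist');im=w['img'];g=im.max(2)
for y in range(150,214,6): 
    xs=np.argwhere(g[y,235:292]<32)[:,0]+235; print(y,xs.min() if len(xs) else None,xs.max() if len(xs) else None,len(xs))
hs=cv2.cvtColor(im,cv2.COLOR_BGR2HSV);m=((hs[...,0]<8)|(hs[...,0]>172))&(hs[...,1]>150)&(hs[...,2]>60);m[:,:235]=0;m[:,292:]=0;m[150:]=0
p=np.argwhere(m)[:,::-1];print('red',p.min(0),p.max(0),onz(w,*p.mean(0),.075))
R=np.array([onz(w,*q,z)[:2] for q,z in [((223,98),.0),((296,98),.0),((293.5,212),.0),((225,212),.0)]]);print(R.round(4),R.mean(0))
for z in(.132,): print('grip top line',onz(w,247,206,z),onz(w,280,206,z))
for z in (.0,.006,.012): 
  for x,y,lo in((256,0,0),): pass
cv2.imwrite('pics/w1c.png',np.clip(cv2.resize(im[90:220,215:305],(540,780)[::1],interpolation=cv2.INTER_CUBIC)[:600]*2.2,0,255).astype(np.uint8))
```

```text
150 260 267 3
156 251 273 14
162 249 276 15
168 248 276 29
174 248 279 32
180 240 279 35
186 248 278 31
192 248 278 31
198 248 278 31
204 248 278 25
210 None None 0
red [246 122] [280 137] [ 0.51142415 -0.29669582  0.075     ]
[[ 0.5242 -0.2485]
 [ 0.5466 -0.3249]
 [ 0.42   -0.3634]
 [ 0.3968 -0.2841]] [ 0.47189153 -0.30521092]
grip top line [ 0.45679051 -0.29925024  0.132     ] [ 0.46397656 -0.32378139  0.132     ]
```

View pics/w1c.png

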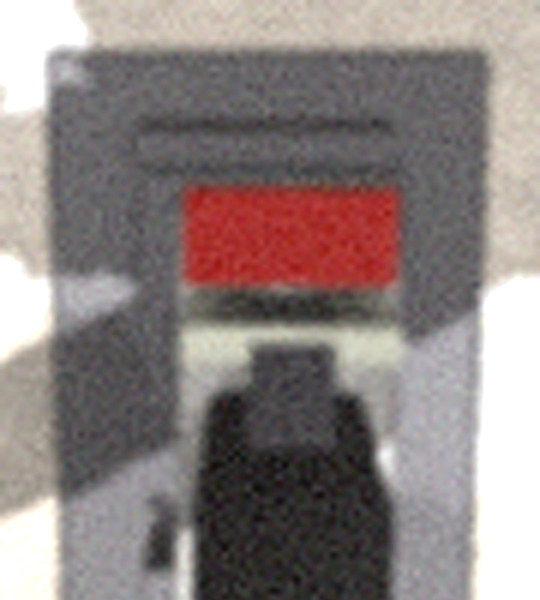

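{"name": "servo_tool", "arguments": {
  "jaw": [1,1,1,1,1],
  "delta_pos": [
    [0.001,0.004,0.03],
    [0,0,0.035],
    [0,0,0.035],
    [0,0,0.03],
    [0,0,0.014]
  ],
  "twist": [0,0,0,0,0]
}}

```text
time: 1.85
ee_pos: [0.4701, -0.3084, 0.0842]
tcp_rot: [-179.8, 0.2, 16.1]
force: [-0.3, 0.7, -0.2]
finger_gap: 1.001
gripper_force: 0.0
```

{"name": "servo_tool", "arguments": {
  "jaw": [-1,-1,-1,-1,-1],
  "delta_pos": [
    [0,0,0],
    [0,0,0],
    [0,0,0],
    [0,0,0],
    [0,0,0]
  ],
  "twist": [0,0,0,0,0],
  "newtons": 60
}}

```text
time: 2.35
ee_pos: [0.4736, -0.3095, 0.089]
tcp_rot: [179.9, -0.1, 16.2]
force: [-1.0, -0.3, 4.8]
finger_gap: 0.291
gripper_force: 62.0
```

{"name": "servo_tool", "arguments": {
  "jaw": [-1,-1,-1,-1,-1],
  "delta_pos": [
    [0,0,0],
    [0,0,0],
    [0,0,0],
    [0,0,0],
    [0,0,0]
  ],
  "twist": [0,0,0,0,0],
  "newtons": 100
}}

```text
time: 2.85
ee_pos: [0.4736, -0.3095, 0.0891]
tcp_rot: [179.8, -0.1, 16.2]
force: [-1.5, 1.3, 7.6]
finger_gap: 0.287
gripper_force: 97.4
```

{"name": "servo_tool", "arguments": {
  "jaw": [-1,-1,-1,-1,-1],
  "delta_pos": [
    [0,0,-0.01],
    [0,0,-0.03],
    [0,0,-0.04],
    [0,0,-0.04],
    [0,0,-0.03]
  ],
  "twist": [0,0,0,0,0]
}}

```text
time: 3.35
ee_pos: [0.473, -0.3087, 0.2402]
tcp_rot: [179.9, -0.1, 16.2]
force: [-0.2, -0.8, -4.0]
finger_gap: 0.291
gripper_force: 98.5
```

Run:
```python
from h import *
go(.482,.003,.24,19.5)
```

```text
pose [ 0.473  -0.3087  0.2402] [ 1.7991e+02 -5.0000e-02  1.6220e+01] F [-0.2 -0.8 -4. ] gap 0.291 t 3.35
delta [ 9.570e-02 -2.968e-01  2.000e-04] twist -0.0573
```

{"name": "servo_tool", "arguments": {
  "jaw": [-1,-1,-1,-1,-1],
  "delta_pos": [
    [0.005,-0.015,0],
    [0.009,-0.028,0],
    [0.0095,-0.03,0],
    [0.0095,-0.03,0],
    [0.0095,-0.03,0]
  ],
  "twist": [0,0,0,0,0]
}}

```text
time: 3.85
ee_pos: [0.4751, -0.1663, 0.2351]
tcp_rot: [-179.8, 0.1, 16.2]
force: [0.6, 0.1, -2.4]
finger_gap: 0.298
gripper_force: 98.7
```

{"name": "servo_tool", "arguments": {
  "jaw": [-1,-1,-1,-1,-1],
  "delta_pos": [
    [0.0095,-0.03,0],
    [0.0095,-0.03,0],
    [0.0095,-0.03,0],
    [0.0095,-0.03,0],
    [0.009,-0.028,0]
  ],
  "twist": [0,0,0,0,0]
}}

```text
time: 4.35
ee_pos: [0.4785, -0.0112, 0.2353]
tcp_rot: [-179.9, 0.2, 16.2]
force: [0.8, 0.6, -2.9]
finger_gap: 0.293
gripper_force: 98.6
```

{"name": "servo_tool", "arguments": {
  "jaw": [-1,-1,-1],
  "delta_pos": [
    [0.005,-0.016,0],
    [0,0,0],
    [0,0,0]
  ],
  "twist": [-0.057,0,0]
}}

```text
time: 4.65
ee_pos: [0.4795, 0.0037, 0.2359]
tcp_rot: [-179.9, 0.1, 19.5]
force: [0.3, -0.3, -3.9]
finger_gap: 0.29
gripper_force: 98.9
```

Run:
```python
from h import *
go(.482,.003,.24,19.5)
w=grab('wrist');t=grab('top');s=grab('side')
o=np.zeros((600,800,3),np.uint8)
o[:,:]=0
o[:300,:400]=cv2.resize(w['img'],(400,300)); a=cv2.resize(w['img'][60:240,160:360],None,fx=2,fy=2,interpolation=cv2.INTER_CUBIC);o[:360,400:]=a
b=cv2.resize(s['img'][110:220,200:340],None,fx=2.8,fy=2.7,interpolation=cv2.INTER_CUBIC);o[300:300+297,:392]=b[:297]
c=cv2.resize(t['img'][170:240,230:310],None,fx=3.4,fy=3.4,interpolation=cv2.INTER_CUBIC);o[360:360+238,400:672]=c
cv2.imwrite('pics/m2.png',np.clip(o*1.8,0,255).astype(np.uint8))
```

```text
pose [0.4795 0.0037 0.2359] [-1.7993e+02  1.3000e-01  1.9510e+01] F [ 0.3 -0.3 -3.9] gap 0.29 t 4.65
delta [ 0.0021  0.0015 -0.0041] twist 0.0002
```

View pics/m2.png

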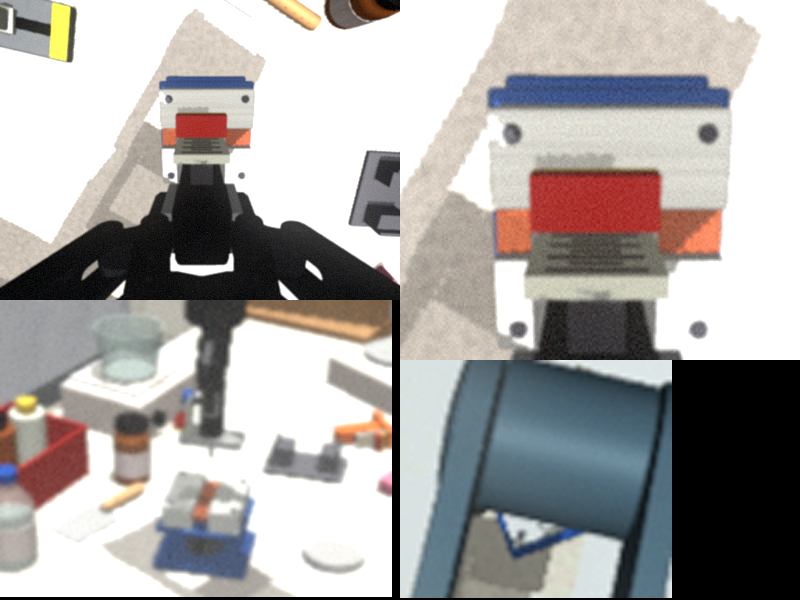

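Run:
```python
from h import *
w=load('wrist');s=observe();p=s['ee_pos'];a=np.radians(19.5);X=np.array([np.cos(a),np.sin(a)]);Y=np.array([-X[1],X[0]])
N=lambda u,v:(160+(u-400)/2-.25,60+v/2-.25)
T=lambda q:(np.round((q[:2]-p[:2])@X,4),np.round((q[:2]-p[:2])@Y,4))
for z in(.102,.112,.122,.132):
    print(z,'edge+x',T(onz(w,*N(608,107),z)),'chan+x',T(onz(w,*N(508,209),z)),T(onz(w,*N(705,209),z)),'screws',[T(onz(w,*N(*q),z)) for q in((512,133),(708,133),(518,329),(698,329))],'-x edge',T(onz(w,*N(705,258),z)), 'sides',T(onz(w,*N(490,200),z)),T(onz(w,*N(729,200),z)))
for v in(276,297): print('col',T(onz(w,*N(526,v),p[2]-.047+.062)),T(onz(w,*N(667,v),p[2]-.047+.062)))
sd=load('side')
pr=(200+211/2.8-.3,110+(455-300)/2.7-.3)
print('probe tip',proj(sd,[*p[:2],p[2]-.047-.024]),pr)
# floor x at side
```

```text
0.102 edge+x (np.float64(0.0555), np.float64(-0.0027)) chan+x (np.float64(0.013), np.float64(0.0399)) (np.float64(0.0131), np.float64(-0.0443)) screws [(np.float64(0.045), np.float64(0.037)), (np.float64(0.0451), np.float64(-0.0441)), (np.float64(-0.0421), np.float64(0.0375)), (np.float64(-0.0421), np.float64(-0.0438))] -x edge (np.float64(-0.0087), np.float64(-0.0454)) sides (np.float64(0.0169), np.float64(0.0474)) (np.float64(0.017), np.float64(-0.0544))
0.112 edge+x (np.float64(0.0561), np.float64(-0.0025)) chan+x (np.float64(0.0152), np.float64(0.0385)) (np.float64(0.0152), np.float64(-0.0427)) screws [(np.float64(0.046), np.float64(0.0357)), (np.float64(0.046), np.float64(-0.0424)), (np.float64(-0.038), np.float64(0.0362)), (np.float64(-0.038), np.float64(-0.0422))] -x edge (np.float64(-0.0058), np.float64(-0.0437)) sides (np.float64(0.0189), np.float64(0.0457)) (np.float64(0.019), np.float64(-0.0523))
0.122 edge+x (np.float64(0.0567), np.float64(-0.0024)) chan+x (np.float64(0.0173), np.float64(0.0371)) (np.float64(0.0173), np.float64(-0.041)) screws [(np.float64(0.0469), np.flo
[... 295 characters left out ...]
 (np.float64(0.0572), np.float64(-0.0022)) chan+x (np.float64(0.0194), np.float64(0.0357)) (np.float64(0.0194), np.float64(-0.0393)) screws [(np.float64(0.0479), np.float64(0.0331)), (np.float64(0.0479), np.float64(-0.0391)), (np.float64(-0.0298), np.float64(0.0336)), (np.float64(-0.0298), np.float64(-0.0389))] -x edge (np.float64(-0.0), np.float64(-0.0403)) sides (np.float64(0.0228), np.float64(0.0424)) (np.float64(0.0229), np.float64(-0.0483))
col (np.float64(0.0308), np.float64(0.016)) (np.float64(0.0308), np.float64(-0.0124))
col (np.float64(0.0263), np.float64(0.0161)) (np.float64(0.0264), np.float64(-0.0125))
probe tip [274.75153466 167.72868963] (275.0571428571429, 167.10740740740738)
```

{"name": "servo_tool", "arguments": {
  "jaw": [-1,-1,-1,-1,-1],
  "delta_pos": [
    [0.003,0.003,0],
    [0,0,0.02],
    [0,0,0.02],
    [0,0,0.01],
    [0,0,0]
  ],
  "twist": [0,0,0,0,0]
}}

```text
time: 5.3
ee_pos: [0.4835, 0.0008, 0.1857]
tcp_rot: [-179.9, 0.2, 19.4]
force: [-0.3, 0.7, -3.0]
finger_gap: 0.293
gripper_force: 99.0
```

{"name": "servo_tool", "arguments": {
  "jaw": [-1,-1,-1,-1,-1],
  "delta_pos": [
    [0,0,0.003],
    [0,0,0.003],
    [0,0,0.003],
    [0,0,0.003],
    [0,0,0]
  ],
  "twist": [0,0,0,0,0]
}}

```text
time: 5.8
ee_pos: [0.4843, 0.0012, 0.175]
tcp_rot: [-180.0, 0.0, 19.5]
force: [-0.2, -0.3, -3.5]
finger_gap: 0.293
gripper_force: 99.0
```

{"name": "servo_tool", "arguments": {
  "jaw": [-1,-1,-1,-1,-1],
  "delta_pos": [
    [0,0,0.003],
    [0,0,0.003],
    [0,0,0.002],
    [0,0,0],
    [0,0,0]
  ],
  "twist": [0,0,0,0,0]
}}

```text
time: 6.3
ee_pos: [0.4845, 0.0011, 0.1673]
tcp_rot: [-180.0, 0.0, 19.5]
force: [0.0, -0.2, -3.4]
finger_gap: 0.295
gripper_force: 99.2
```

{"name": "servo_tool", "arguments": {
  "jaw": [-1,-1,-1],
  "delta_pos": [
    [0,0,0.002],
    [0,0,0.001],
    [0,0,0]
  ],
  "twist": [0,0,0]
}}

```text
time: 6.6
ee_pos: [0.4847, 0.0011, 0.1645]
tcp_rot: [180.0, -0.0, 19.5]
force: [-0.1, -0.6, -1.1]
finger_gap: 0.296
gripper_force: 99.3
```

{"name": "servo_tool", "arguments": {
  "jaw": [-1,-1,-1],
  "delta_pos": [
    [0,0,0.002],
    [0,0,0.001],
    [0,0,0]
  ],
  "twist": [0,0,0]
}}

```text
time: 6.9
ee_pos: [0.4847, 0.0011, 0.1613]
tcp_rot: [180.0, -0.0, 19.5]
force: [-0.8, 0.2, 0.7]
finger_gap: 0.292
gripper_force: 99.3
```

{"name": "servo_tool", "arguments": {
  "jaw": [-1,-1,-1],
  "delta_pos": [
    [0,0,0.002],
    [0,0,0.001],
    [0,0,0]
  ],
  "twist": [0,0,0]
}}

```text
time: 7.2
ee_pos: [0.4846, 0.0011, 0.1583]
tcp_rot: [180.0, -0.0, 19.5]
force: [-0.5, 0.8, 1.5]
finger_gap: 0.292
gripper_force: 99.3
```

{"name": "servo_tool", "arguments": {
  "jaw": [-1,-1,-1],
  "delta_pos": [
    [0,0,0.001],
    [0,0,0.001],
    [0,0,0]
  ],
  "twist": [0,0,0]
}}

```text
time: 7.5
ee_pos: [0.4846, 0.0011, 0.1563]
tcp_rot: [180.0, -0.0, 19.5]
force: [0.0, 0.4, 1.8]
finger_gap: 0.288
gripper_force: 99.3
```

{"name": "servo_tool", "arguments": {
  "jaw": [-1,-1,-1],
  "delta_pos": [
    [0,0,0.001],
    [0,0,0.001],
    [0,0,0]
  ],
  "twist": [0,0,0]
}}

```text
time: 7.8
ee_pos: [0.4846, 0.0011, 0.1543]
tcp_rot: [180.0, -0.0, 19.5]
force: [-1.1, 0.9, 2.5]
finger_gap: 0.291
gripper_force: 99.4
```

{"name": "servo_tool", "arguments": {
  "jaw": [-1,-1,-1],
  "delta_pos": [
    [0,0,0.001],
    [0,0,0],
    [0,0,0]
  ],
  "twist": [0,0,0]
}}

```text
time: 8.1
ee_pos: [0.4847, 0.0011, 0.1537]
tcp_rot: [180.0, -0.0, 19.5]
force: [-1.5, 1.4, 6.1]
finger_gap: 0.291
gripper_force: 100.0
```

{"name": "servo_tool", "arguments": {
  "jaw": [-1,-1],
  "delta_pos": [
    [0,0,0.0008],
    [0,0,0]
  ],
  "twist": [0,0]
}}

```text
time: 8.3
ee_pos: [0.4847, 0.0011, 0.1537]
tcp_rot: [180.0, -0.0, 19.5]
force: [-4.2, 1.8, 13.2]
finger_gap: 0.292
gripper_force: 100.9
```

{"name": "servo_tool", "arguments": {
  "jaw": [-1,-1,-1],
  "delta_pos": [
    [0,0,0.0007],
    [0,0,0.0006],
    [0,0,0]
  ],
  "twist": [0,0,0]
}}

```text
time: 8.6
ee_pos: [0.4847, 0.0012, 0.1536]
tcp_rot: [180.0, -0.0, 19.5]
force: [-10.4, 2.6, 23.0]
finger_gap: 0.292
gripper_force: 102.3
```

{"name": "servo_tool", "arguments": {
  "jaw": [-1,-1,-1,-1,-1],
  "delta_pos": [
    [0,0,0],
    [0,0,0],
    [0,0,0],
    [0,0,0],
    [0,0,0]
  ],
  "twist": [0,0,0,0,0]
}}

```text
time: 9.1
ee_pos: [0.4847, 0.0011, 0.1536]
tcp_rot: [180.0, -0.0, 19.5]
force: [-9.3, 3.6, 23.0]
finger_gap: 0.291
gripper_force: 102.3
```

{"name": "servo_tool", "arguments": {
  "jaw": [-1,-1,-1,-1,-1],
  "delta_pos": [
    [0,0,0],
    [0,0,0],
    [0,0,0],
    [0,0,0],
    [0,0,0]
  ],
  "twist": [0,0,0,0,0]
}}

```text
time: 9.6
ee_pos: [0.4847, 0.0011, 0.1536]
tcp_rot: [180.0, -0.0, 19.5]
force: [-9.6, 3.0, 22.9]
finger_gap: 0.291
gripper_force: 102.3
```

Run:
```python
from h import *
s=observe();print(s['force'],s['ft_torque'])
w=grab('wrist');s=grab('side')
o=np.zeros((600,800,3),np.uint8)
o[:480,:]=cv2.resize(w['img'][90:210,160:360],(800,480),interpolation=cv2.INTER_CUBIC)
o[400:,:260]=cv2.resize(s['img'][145:195,245:310],(260,200),interpolation=cv2.INTER_CUBIC)
cv2.imwrite('pics/m3.png',np.clip(o*1.6,0,255).astype(np.uint8))
```

```text
[-9.59767387  2.96320018 22.92559751] [ 0.48596393  1.53660594 -0.00522663]
```

View pics/m3.png

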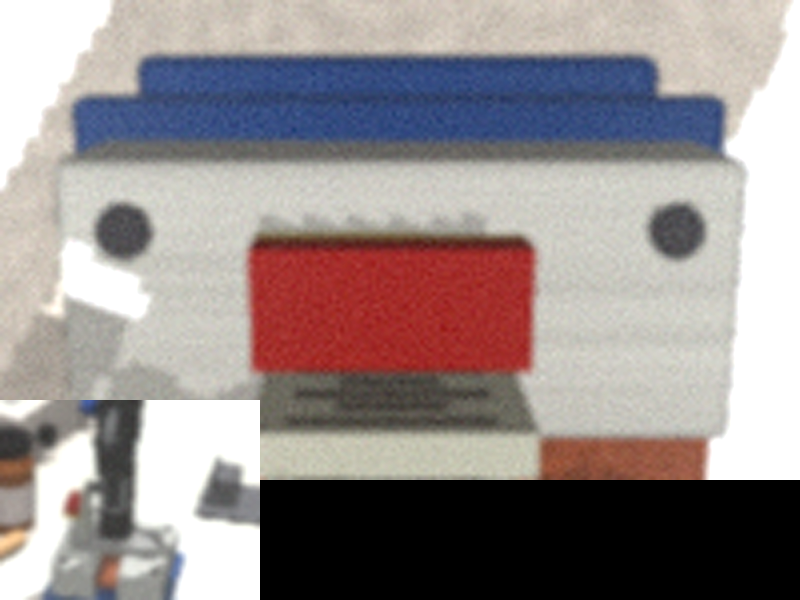

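{"name": "servo_tool", "arguments": {
  "jaw": [-1,-1,-1,-1,-1],
  "delta_pos": [
    [-0.0005,0,0],
    [-0.0005,0,0.0004],
    [0,0,0],
    [0,0,0],
    [0,0,0]
  ],
  "twist": [0,0,0,0,0]
}}

```text
time: 10.2
ee_pos: [0.4847, 0.0011, 0.1536]
tcp_rot: [180.0, -0.1, 19.5]
force: [-6.3, 4.5, 23.0]
finger_gap: 0.286
gripper_force: 102.2
```

{"name": "servo_tool", "arguments": {
  "jaw": [-1,-1,-1,-1,-1],
  "delta_pos": [
    [0,0,0],
    [0,0,0],
    [0,0,0],
    [0,0,0],
    [0,0,0]
  ],
  "twist": [0,0,0,0,0]
}}

```text
time: 10.7
ee_pos: [0.4847, 0.0011, 0.1536]
tcp_rot: [180.0, -0.2, 19.5]
force: [-6.6, 4.1, 23.4]
finger_gap: 0.295
gripper_force: 102.2
```

Run:
```python
from h import *
s=observe();p=s['ee_pos'];print(s['force'],s['ft_torque'],p)
w=grab('wrist');im=w['img'];a=np.radians(19.5);X=np.array([np.cos(a),np.sin(a),0]);Y=np.array([-X[1],X[0],0])
# sample columns profile down the middle of red flag/column
for u in(255,240,275): print(u,[tuple(int(c) for c in im[v,u]) for v in range(146,206,2)])
b=p-[0,0,.047]; b=b-.001*X
for n,x,z in(('col top front',.032,.062),('col top back',.027,.062),('base edge top',.042,.012),('base edge bottom',.042,0)):
    print(n,proj(w,b+x*X+[0,0,z]))
for m in(.008,.009,.010,.011,.012,.013): print(m,'red underside back/front',proj(w,b+.034*X+[0,0,.024+m]).round(1),proj(w,b+.048*X+[0,0,.024+m]).round(1))
```

```text
[-6.56593167  4.10797179 23.40385646] [ 0.84194117  1.13955647 -0.02346994] [0.48472495 0.00108642 0.15362675]
255 [(106, 113, 113), (68, 79, 86), (10, 21, 50), (27, 25, 83), (28, 26, 104), (27, 30, 105), (28, 31, 104), (29, 29, 103), (20, 20, 100), (23, 25, 101), (25, 27, 103), (25, 27, 105), (21, 22, 97), (18, 19, 98), (28, 29, 104), (23, 24, 97), (26, 27, 103), (23, 25, 102), (28, 34, 84), (44, 45, 51), (41, 44, 46), (31, 35, 39), (46, 50, 52), (40, 42, 43), (40, 41, 46), (54, 58, 61), (87, 95, 97), (116, 125, 125), (97, 109, 107), (77, 80, 82)]
240 [(97, 100, 102), (72, 79, 88), (30, 34, 62), (29, 29, 86), (31, 32, 106), (31, 32, 108), (32, 34, 106), (25, 27, 103), (28, 27, 104), (26, 27, 101), (32, 32, 107), (20, 22, 100), (20, 22, 97), (28, 28, 103), (27, 28, 102), (31, 34, 108), (23, 24, 101), (21, 22, 101), (30, 31, 82), (53, 58, 64), (54, 62, 61), (37, 39, 45), (54, 60, 63), (62, 67, 70), (43, 44, 50), (48, 52, 54), (87, 99, 99), (109, 121, 124), (113, 124, 124), (109, 121, 121)]
275 [(105, 111, 112), (71, 81, 87), (23, 29, 59), (28, 27, 81), (26, 29, 103), (28, 25, 101), (2
[... 176 characters left out ...]
 (29, 32, 82), (58, 62, 65), (58, 64, 66), (41, 43, 41), (56, 61, 65), (58, 65, 67), (38, 44, 48), (51, 53, 58), (87, 96, 95), (109, 122, 124), (113, 123, 123), (114, 126, 123)]
col top front [258.84661188 197.05501151]
col top back [258.84049179 208.71334055]
base edge top [258.59098197 152.03522993]
base edge bottom [258.54679196 148.58550762]
0.008 red underside back/front [258.7 175. ] [258.7 146.5]
0.009 red underside back/front [258.7 175.5] [258.7 146.8]
0.01 red underside back/front [258.7 175.9] [258.7 147.2]
0.011 red underside back/front [258.7 176.4] [258.7 147.5]
0.012 red underside back/front [258.7 176.9] [258.7 147.8]
0.013 red underside back/front [258.7 177.4] [258.7 148.1]
```

{"name": "servo_tool", "arguments": {
  "jaw": [-1,-1,-1,-1,-1],
  "delta_pos": [
    [0,0,-0.002],
    [0,0,-0.004],
    [0,0,-0.004],
    [0,0,-0.0025],
    [0,0,0]
  ],
  "twist": [0,0,0,0,0]
}}

```text
time: 11.25
ee_pos: [0.4835, 0.0006, 0.1633]
tcp_rot: [180.0, 0.0, 19.5]
force: [0.8, 0.2, 0.3]
finger_gap: 0.293
gripper_force: 99.4
```

{"name": "servo_tool", "arguments": {
  "jaw": [-1,-1],
  "delta_pos": [
    [0,0,0],
    [0,0,0]
  ],
  "twist": [0,0]
}}

```text
time: 11.45
ee_pos: [0.4834, 0.0006, 0.163]
tcp_rot: [180.0, 0.0, 19.5]
force: [1.5, -0.0, 0.0]
finger_gap: 0.293
gripper_force: 99.4
```

{"name": "servo_tool", "arguments": {
  "jaw": [-1,-1,-1],
  "delta_pos": [
    [0,0,-0.0015],
    [0,0,0],
    [0,0,0]
  ],
  "twist": [0,0,0]
}}

```text
time: 11.75
ee_pos: [0.4833, 0.0007, 0.1646]
tcp_rot: [-180.0, 0.0, 19.5]
force: [0.8, -0.8, 0.7]
finger_gap: 0.292
gripper_force: 99.4
```

{"name": "servo_tool", "arguments": {
  "jaw": [-1,-1,-1],
  "delta_pos": [
    [0,0,-0.001],
    [0,0,0],
    [0,0,0]
  ],
  "twist": [0,0,0]
}}

```text
time: 12.05
ee_pos: [0.4833, 0.0007, 0.1657]
tcp_rot: [-180.0, 0.0, 19.5]
force: [-0.3, -1.4, -1.5]
finger_gap: 0.29
gripper_force: 99.3
```

{"name": "servo_tool", "arguments": {
  "jaw": [-1,-1,-1],
  "delta_pos": [
    [0,0,-0.001],
    [0,0,0],
    [0,0,0]
  ],
  "twist": [0,0,0]
}}

```text
time: 12.35
ee_pos: [0.4833, 0.0007, 0.1667]
tcp_rot: [-180.0, 0.0, 19.5]
force: [-0.0, -0.4, -0.8]
finger_gap: 0.294
gripper_force: 99.3
```

{"name": "servo_tool", "arguments": {
  "jaw": [-1,-1,-1],
  "delta_pos": [
    [0,0,-0.003],
    [0,0,0],
    [0,0,0]
  ],
  "twist": [0,0,0]
}}

```text
time: 12.65
ee_pos: [0.4834, 0.0009, 0.1696]
tcp_rot: [-180.0, 0.0, 19.5]
force: [-0.3, 0.6, -3.7]
finger_gap: 0.292
gripper_force: 99.1
```

{"name": "servo_tool", "arguments": {
  "jaw": [-1,-1,-1,-1,-1],
  "delta_pos": [
    [0,0,-0.015],
    [0,0,-0.025],
    [0,0,-0.025],
    [0,0,-0.01],
    [0,0,0]
  ],
  "twist": [0,0,0,0,0]
}}

```text
time: 13.15
ee_pos: [0.4844, 0.0006, 0.2461]
tcp_rot: [179.9, -0.1, 19.5]
force: [0.5, -0.2, -3.0]
finger_gap: 0.291
gripper_force: 99.0
```

Run:
```python
from h import *
go(.4725,-.306,.24,16.2)
```

```text
pose [0.4844 0.0006 0.2461] [ 1.7991e+02 -1.5000e-01  1.9470e+01] F [ 0.5 -0.2 -3. ] gap 0.291 t 13.15
delta [-0.1135  0.2851  0.0061] twist 0.0571
```

{"name": "servo_tool", "arguments": {
  "jaw": [-1,-1,-1,-1,-1],
  "delta_pos": [
    [-0.006,0.0145,0],
    [-0.011,0.028,0],
    [-0.0115,0.029,0],
    [-0.0115,0.029,0],
    [-0.0115,0.029,0]
  ],
  "twist": [0,0,0,0,0]
}}

```text
time: 13.65
ee_pos: [0.4772, -0.1392, 0.2428]
tcp_rot: [-179.9, 0.1, 19.5]
force: [0.9, -0.5, -3.0]
finger_gap: 0.292
gripper_force: 99.0
```

{"name": "servo_tool", "arguments": {
  "jaw": [-1,-1,-1,-1,-1],
  "delta_pos": [
    [-0.0115,0.029,0],
    [-0.0115,0.029,0],
    [-0.0115,0.029,0],
    [-0.0115,0.029,0],
    [-0.011,0.028,0]
  ],
  "twist": [0,0,0,0,0]
}}

```text
time: 14.15
ee_pos: [0.4715, -0.294, 0.2425]
tcp_rot: [-179.8, 0.1, 19.5]
force: [0.7, 0.1, -3.0]
finger_gap: 0.293
gripper_force: 99.0
```

{"name": "servo_tool", "arguments": {
  "jaw": [-1,-1,-1,-1],
  "delta_pos": [
    [-0.005,0.011,0],
    [0,0,0],
    [0,0,0],
    [0,0,0]
  ],
  "twist": [0.057,0,0,0]
}}

```text
time: 14.55
ee_pos: [0.4712, -0.304, 0.2439]
tcp_rot: [-179.9, 0.0, 16.3]
force: [-0.8, 0.6, -4.1]
finger_gap: 0.291
gripper_force: 99.0
```

Run:
```python
from h import *
go(.4725,-.306,.24,16.2)
w=grab('wrist');t=grab('side')
o=np.zeros((600,800,3),np.uint8)
o[:300,:400]=cv2.resize(w['img'],(400,300))
o[:450,400:]=cv2.resize(w['img'][60:240,180:340],(400,450),interpolation=cv2.INTER_CUBIC)
o[300:,:400]=cv2.resize(t['img'][105:180,270:370],(400,300),interpolation=cv2.INTER_CUBIC)
cv2.imwrite('pics/m4.png',np.clip(o*1.8,0,255).astype(np.uint8))
```

```text
pose [ 0.4712 -0.304   0.2439] [-1.7991e+02  3.0000e-02  1.6310e+01] F [-0.8  0.6 -4.1] gap 0.291 t 14.55
delta [0.0007 0.0022 0.0039] twist 0.0019
```

View pics/m4.png

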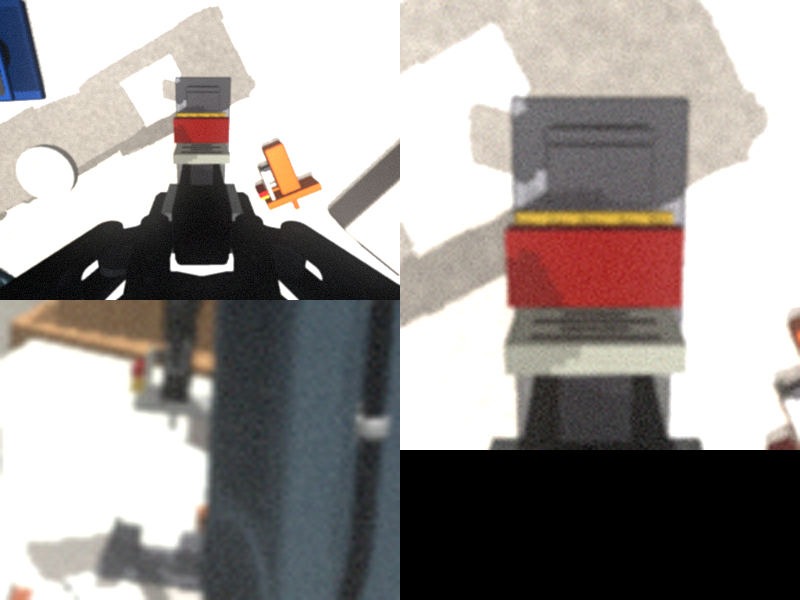

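Run:
```python
from h import *
w=load('wrist');p=observe()['ee_pos'];a=np.radians(16.25);X=np.array([np.cos(a),np.sin(a),0]);Y=np.array([-X[1],X[0],0])
b=p-[0,0,.047]-.001*X
N=lambda u,v:(180+(u-400)*.4-.3,60+v*.4-.3)
print('yellow front top pred',proj(w,b+.048*X+[0,0,.024]),'obs front edge',N(595,211))
for m in(.004,.007,.01,.012,.014): print(m,'red front bottom pred',proj(w,b+.048*X+[0,0,.024+m]))
print('obs',N(595,226), 'col front/back obs',N(595,342),N(595,372),'pred',proj(w,b+.032*X+[0,0,.062]),proj(w,b+.027*X+[0,0,.062]))
T=lambda q:(((q-p)@X).round(4),((q-p)@Y).round(4))
print('rest +x corners rel tcp (want x .065, y +-.04):',T(onz(w,*N(511,97),.0)),T(onz(w,*N(688,97),.0)),T(onz(w,*N(511,97),.01)),T(onz(w,*N(688,97),.01)))
```

```text
yellow front top pred [259.10318225 143.8088007 ] obs front edge (257.7, 144.1)
0.004 red front bottom pred [259.1142447  144.99765426]
0.007 red front bottom pred [259.12289519 145.92729978]
0.01 red front bottom pred [259.13186761 146.89154183]
0.012 red front bottom pred [259.13803705 147.55455584]
0.014 red front bottom pred [259.14436345 148.23443761]
obs (257.7, 150.1) col front/back obs (257.7, 196.5) (257.7, 208.5) pred [259.15211648 197.20742244] [259.12735016 208.91381055]
rest +x corners rel tcp (want x .065, y +-.04): (np.float64(0.066), np.float64(0.0393)) (np.float64(0.0661), np.float64(-0.0407)) (np.float64(0.0661), np.float64(0.0383)) (np.float64(0.0662), np.float64(-0.0397))
```

{"name": "servo_tool", "arguments": {
  "jaw": [-1,-1,-1,-1,-1],
  "delta_pos": [
    [0.002,0.0005,0.02],
    [0,0,0.035],
    [0,0,0.04],
    [0,0,0.03],
    [0,0,0.015]
  ],
  "twist": [0,0,0,0,0]
}}

```text
time: 15.15
ee_pos: [0.4722, -0.3031, 0.1018]
tcp_rot: [-179.8, 0.1, 16.3]
force: [-0.5, 0.0, -3.3]
finger_gap: 0.29
gripper_force: 99.1
```

{"name": "servo_tool", "arguments": {
  "jaw": [-1,-1,-1,-1],
  "delta_pos": [
    [0,0,0.006],
    [0,0,0.003],
    [0,0,0],
    [0,0,0]
  ],
  "twist": [0,0,0,0]
}}

```text
time: 15.55
ee_pos: [0.4743, -0.3061, 0.0974]
tcp_rot: [179.9, -0.1, 16.2]
force: [0.8, 0.5, -3.5]
finger_gap: 0.295
gripper_force: 99.0
```

{"name": "servo_tool", "arguments": {
  "jaw": [-1,-1,-1,-1],
  "delta_pos": [
    [0,0,0.002],
    [0,0,0],
    [0,0,0],
    [0,0,0]
  ],
  "twist": [0,0,0,0]
}}

```text
time: 15.95
ee_pos: [0.4735, -0.3053, 0.094]
tcp_rot: [180.0, -0.0, 16.2]
force: [1.1, 0.0, -2.6]
finger_gap: 0.293
gripper_force: 99.1
```

{"name": "servo_tool", "arguments": {
  "jaw": [-1,-1,-1,-1],
  "delta_pos": [
    [0,0,0.002],
    [0,0,0.001],
    [0,0,0],
    [0,0,0]
  ],
  "twist": [0,0,0,0]
}}

```text
time: 16.35
ee_pos: [0.4734, -0.3052, 0.0907]
tcp_rot: [-180.0, 0.0, 16.2]
force: [-0.2, -0.3, -3.0]
finger_gap: 0.293
gripper_force: 99.1
```

{"name": "servo_tool", "arguments": {
  "jaw": [-1,-1,-1],
  "delta_pos": [
    [0,0,0.001],
    [0,0,0.0005],
    [0,0,0]
  ],
  "twist": [0,0,0]
}}

```text
time: 16.65
ee_pos: [0.4734, -0.3052, 0.0893]
tcp_rot: [-180.0, -0.0, 16.2]
force: [0.3, -0.5, -3.7]
finger_gap: 0.292
gripper_force: 99.4
```

{"name": "servo_tool", "arguments": {
  "jaw": [-1,-1,-1],
  "delta_pos": [
    [0,0,0.0005],
    [0,0,0.0005],
    [0,0,0]
  ],
  "twist": [0,0,0]
}}

```text
time: 16.95
ee_pos: [0.4735, -0.3053, 0.0892]
tcp_rot: [180.0, -0.0, 16.2]
force: [-2.8, 1.9, 6.2]
finger_gap: 0.288
gripper_force: 100.0
```

{"name": "servo_tool", "arguments": {
  "jaw": [-1,0.2,0.6,1,1],
  "delta_pos": [
    [0,0,-0.0008],
    [0,0,0],
    [0,0,0],
    [0,0,0],
    [0,0,0]
  ],
  "twist": [0,0,0,0,0]
}}

```text
time: 17.45
ee_pos: [0.4736, -0.3054, 0.0892]
tcp_rot: [180.0, -0.0, 16.2]
force: [-0.4, -0.6, 0.4]
finger_gap: 0.952
gripper_force: 0.0
```

{"name": "servo_tool", "arguments": {
  "jaw": [1,1,1,1,1],
  "delta_pos": [
    [0,0,-0.01],
    [0,0,-0.035],
    [0,0,-0.04],
    [0,0,-0.04],
    [0,0,-0.025]
  ],
  "twist": [0,0,0,0,0]
}}

```text
time: 17.95
ee_pos: [0.4744, -0.3061, 0.2436]
tcp_rot: [179.7, -0.1, 16.2]
force: [0.9, -0.6, 0.5]
finger_gap: 1.0
gripper_force: 0.0
```

Run:
```python
from h import *
w=grab('wrist');t=grab('side')
o=np.zeros((600,800,3),np.uint8)
o[:300,:400]=cv2.resize(w['img'],(400,300))
o[:480,400:]=cv2.resize(w['img'][60:252,180:340],(400,480),interpolation=cv2.INTER_CUBIC)
o[300:,:400]=cv2.resize(t['img'][115:190,270:370],(400,300),interpolation=cv2.INTER_CUBIC)
cv2.imwrite('pics/m5.png',np.clip(o*1.8,0,255).astype(np.uint8))
p=observe();print(p['ee_pos'],p['tcp_rot'])
# status push plan: panel c (.5228,.2927) yaw 6.93
c=np.array([.5228,.2927]);a=np.radians(6.93);y=np.array([-np.sin(a),np.cos(a)])
for d in(-.05,-.015,0,.02,.05): print(d,(c+d*y).round(4))
```

```text
[ 0.47544561 -0.30711019  0.24504562] [179.51541564  -0.26930136  16.21371809]
-0.05 [0.5288 0.2431]
-0.015 [0.5246 0.2778]
0 [0.5228 0.2927]
0.02 [0.5204 0.3126]
0.05 [0.5168 0.3423]
```

View pics/m5.png

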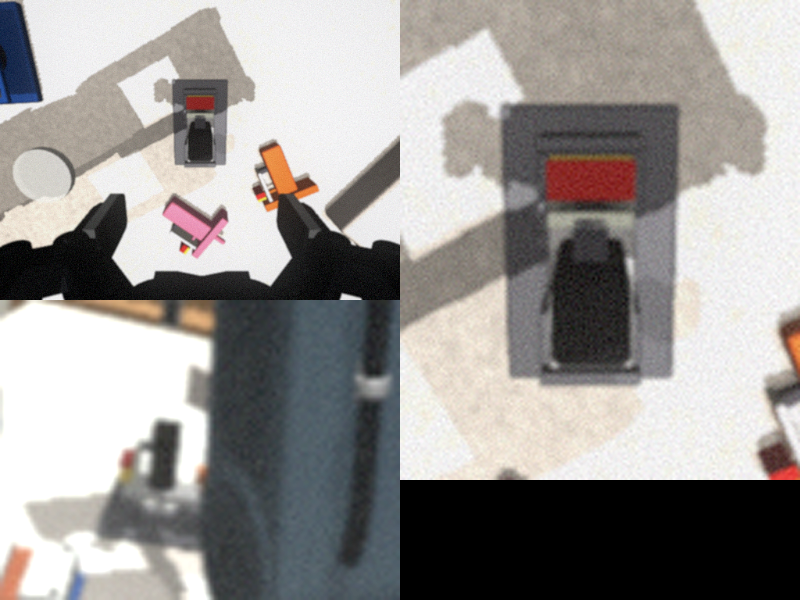

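{"name": "servo_tool", "arguments": {
  "jaw": [1,1,1,1,1],
  "delta_pos": [
    [0.0175,-0.0455,0],
    [0.0175,-0.0455,0],
    [0.0175,-0.0455,0],
    [0.0175,-0.0455,0],
    [0.0175,-0.0455,0]
  ],
  "twist": [0,0,0,0,0]
}}

```text
time: 18.55
ee_pos: [0.4934, -0.0604, 0.2387]
tcp_rot: [-180.0, 0.0, 16.2]
force: [0.2, 0.3, -0.3]
finger_gap: 0.997
gripper_force: 0.0
```

{"name": "servo_tool", "arguments": {
  "jaw": [1,1,1,1,1],
  "delta_pos": [
    [0.0175,-0.0455,0],
    [0.0175,-0.0455,0],
    [0.0175,-0.0455,0],
    [0.0175,-0.0455,0],
    [0.0175,-0.0455,0]
  ],
  "twist": [0,0,0,0,0]
}}

```text
time: 19.05
ee_pos: [0.5139, 0.1825, 0.2387]
tcp_rot: [180.0, 0.0, 16.2]
force: [0.5, 0.3, 0.6]
finger_gap: 1.0
gripper_force: 0.0
```

{"name": "servo_tool", "arguments": {
  "jaw": [1,1,1,1,1],
  "delta_pos": [
    [0.0175,-0.0455,0],
    [0.0175,-0.0455,0],
    [0,0,0],
    [0,0,0],
    [0,0,0]
  ],
  "twist": [0.081,0.081,0,0,0]
}}

```text
time: 19.55
ee_pos: [0.5263, 0.2763, 0.2385]
tcp_rot: [180.0, 0.1, 6.9]
force: [-0.1, 0.2, -0.9]
finger_gap: 1.0
gripper_force: 0.0
```

Run:
```python
from h import *
go(.5246,.2778,.245,6.93)
w=grab('wrist');im=w['img'];cv2.imwrite('pics/w6.png',np.clip(cv2.resize(im,(800,600),interpolation=cv2.INTER_CUBIC)*1.3,0,255).astype(np.uint8))
```

```text
pose [0.5263 0.2763 0.2385] [1.7996e+02 7.0000e-02 6.9200e+00] F [-0.1  0.2 -0.9] gap 1.0 t 19.55
delta [-0.0015 -0.0017 -0.0065] twist -0.0001
```

View pics/w6.png

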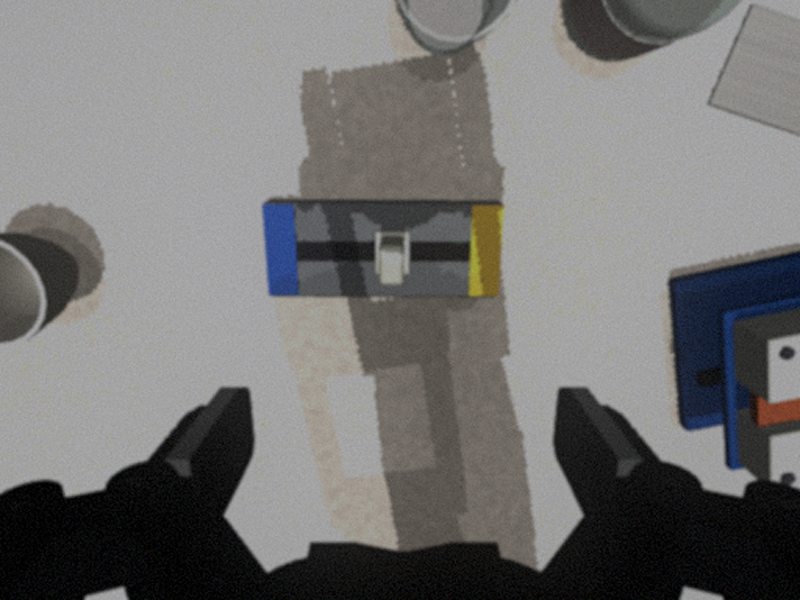

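Run:
```python
from h import *
w=load('wrist');p=observe()['ee_pos'];a=np.radians(6.93);X=np.array([np.cos(a),np.sin(a),0]);Y=np.array([-X[1],X[0],0])
N=lambda u,v:(u*.64-.2,v*.64-.2)
T=lambda q:(((q-p)@X).round(4),((q-p)@Y).round(4))
print('panel',[T(onz(w,*N(*q),.018)) for q in((265,207),(502,207),(499,297),(270,297))])
print('grip top back l/r',T(onz(w,*N(380,283),.065)),T(onz(w,*N(402,283),.065)),'front',T(onz(w,*N(391,262),.065)))
print('grip z.022 near',T(onz(w,*N(393,233),.022)))
```

```text
panel [(np.float64(0.0307), np.float64(0.097)), (np.float64(0.0307), np.float64(-0.0687)), (np.float64(-0.0349), np.float64(-0.0701)), (np.float64(-0.0348), np.float64(0.0984))]
grip top back l/r (np.float64(-0.0119), np.float64(0.0152)) (np.float64(-0.0119), np.float64(0.0012)) front (np.float64(0.0018), np.float64(0.0081))
grip z.022 near (np.float64(0.0131), np.float64(0.0076))
```

{"name": "servo_tool", "arguments": {
  "jaw": [1,1,1,1,1],
  "delta_pos": [
    [-0.001,-0.008,0.04],
    [0,0,0.045],
    [0,0,0.045],
    [0,0,0.045],
    [0,0,0.022]
  ],
  "twist": [0,0,0,0,0]
}}

```text
time: 20.1
ee_pos: [0.5222, 0.2824, 0.038]
tcp_rot: [179.9, 0.3, 6.8]
force: [-0.4, 0.1, -0.8]
finger_gap: 1.001
gripper_force: 0.0
```

{"name": "servo_tool", "arguments": {
  "jaw": [1,-1,-1,-1,-1],
  "delta_pos": [
    [0,0,0],
    [0,0,0],
    [0,0,0],
    [0,0,0],
    [0,0,0]
  ],
  "twist": [0,0,0,0,0],
  "newtons": 30
}}

```text
time: 20.6
ee_pos: [0.5258, 0.2853, 0.0438]
tcp_rot: [-180.0, -0.2, 6.9]
force: [0.8, -0.4, 0.7]
finger_gap: 0.336
gripper_force: 0.0
```

{"name": "servo_tool", "arguments": {
  "jaw": [-1,-1,-1],
  "delta_pos": [
    [0,0,0],
    [0,0,0],
    [0,0,0]
  ],
  "twist": [0,0,0]
}}

```text
time: 20.9
ee_pos: [0.5254, 0.2852, 0.0433]
tcp_rot: [-180.0, -0.1, 6.9]
force: [-1.4, -2.3, 6.0]
finger_gap: 0.186
gripper_force: 33.3
```

{"name": "servo_tool", "arguments": {
  "jaw": [-1,-1,-1,-1,-1],
  "delta_pos": [
    [0,0.01,0],
    [0,0.01,0],
    [0,0.01,0],
    [0,0.006,0],
    [0,0,0]
  ],
  "twist": [0,0,0,0,0]
}}

```text
time: 21.4
ee_pos: [0.5297, 0.2486, 0.0433]
tcp_rot: [180.0, -0.1, 6.9]
force: [-1.9, -1.9, 8.2]
finger_gap: 0.178
gripper_force: 33.6
```

{"name": "servo_tool", "arguments": {
  "jaw": [-1,-1,-1,-1],
  "delta_pos": [
    [0,0.003,0],
    [0,0.003,0],
    [0,0,0],
    [0,0,0]
  ],
  "twist": [0,0,0,0]
}}

```text
time: 21.8
ee_pos: [0.5303, 0.2434, 0.0433]
tcp_rot: [-180.0, -0.1, 6.9]
force: [-2.6, 0.1, 8.5]
finger_gap: 0.178
gripper_force: 33.6
```

{"name": "servo_tool", "arguments": {
  "jaw": [-1,-1,-1],
  "delta_pos": [
    [0,0.002,0],
    [0,0.001,0],
    [0,0,0]
  ],
  "twist": [0,0,0]
}}

```text
time: 22.1
ee_pos: [0.5305, 0.241, 0.0433]
tcp_rot: [-179.9, -0.1, 6.9]
force: [-2.4, 3.9, 6.7]
finger_gap: 0.182
gripper_force: 33.6
```

{"name": "servo_tool", "arguments": {
  "jaw": [-1,-1,-1],
  "delta_pos": [
    [0,0.001,0],
    [0,0.0005,0],
    [0,0,0]
  ],
  "twist": [0,0,0]
}}

```text
time: 22.4
ee_pos: [0.5306, 0.2409, 0.0433]
tcp_rot: [-179.8, -0.1, 6.9]
force: [-2.9, 8.2, 7.0]
finger_gap: 0.18
gripper_force: 33.5
```

{"name": "servo_tool", "arguments": {
  "jaw": [-1,0,0,1,1],
  "delta_pos": [
    [0,-0.001,0],
    [0,0,0],
    [0,0,0],
    [0,0,0],
    [0,0,0]
  ],
  "twist": [0,0,0,0,0]
}}

```text
time: 22.9
ee_pos: [0.53, 0.2396, 0.0418]
tcp_rot: [180.0, 0.0, 6.9]
force: [0.2, 0.1, 0.3]
finger_gap: 0.821
gripper_force: 0.0
```

{"name": "servo_tool", "arguments": {
  "jaw": [1,1,1,1,1],
  "delta_pos": [
    [0,0,-0.01],
    [0,0,-0.03],
    [0,0,-0.04],
    [0,0,-0.04],
    [0,0,-0.03]
  ],
  "twist": [0,0,0,0,0]
}}

```text
time: 23.4
ee_pos: [0.531, 0.24, 0.1957]
tcp_rot: [-180.0, -0.2, 6.9]
force: [0.7, -0.6, 0.2]
finger_gap: 1.006
gripper_force: 0.0
```

{"name": "servo_tool", "arguments": {
  "jaw": [1,1,1],
  "delta_pos": [
    [0,0,0],
    [0,0,0],
    [0,0,0]
  ],
  "twist": [0,0,0]
}}

```text
time: 23.7
ee_pos: [0.5293, 0.2396, 0.1909]
tcp_rot: [180.0, 0.1, 6.9]
force: [-0.3, 0.5, -0.4]
finger_gap: 0.998
gripper_force: 0.0
```

Run:
```python
from h import *
w=grab('wrist');hs=cv2.cvtColor(w['img'],cv2.COLOR_BGR2HSV);p=observe()['ee_pos']
a=np.radians(6.93);Y=np.array([-np.sin(a),np.cos(a),0])
for n,lo,hi,z in(('yel',(20,120,40),(38,255,255),.018),('blue',(100,120,40),(130,255,255),.018)):
    m=cv2.inRange(hs,lo,hi);k,l,st,ce=cv2.connectedComponentsWithStats(m);i=1+st[1:,4].argmax();print(n,st[i],((onz(w,*ce[i],z)-[.5228,.2927,0])@Y).round(4))
x=onz(w,0,0,.065)
q=proj(w,[.5288,.2431,.065]);print('expected grip top px',q,w['img'][int(q[1]),int(q[0])-20:int(q[0])+22:3].tolist())
```

```text
yel [ 269  135   24   67 1448] -0.0755
blue [ 420  172   92  125 3921] -0.2546
expected grip top px [253.71357621 181.76927735] [[68, 64, 65], [73, 74, 70], [69, 67, 66], [71, 70, 68], [111, 116, 117], [92, 101, 99], [113, 120, 117], [97, 106, 102], [103, 110, 110], [87, 94, 94], [105, 116, 117], [100, 107, 106], [78, 113, 115], [44, 125, 132]]
```

```bash
python3 -c "
from bench import *
print(hand_in())"
```

```text
the job is handed in; nothing more can be done
None
```

The job is handed in, with no verdict returned: I pressed the gauge on the block at about 26 N for about 2 s, stood it back on its rest, and slid the status grip to the yellow stop, because the probe went in about 12–14 mm (channel about 10–12 mm deep).

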